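# Open the push-and-turn safety cap of a stain-remover bottle on the cleaner's counter

### The job

Open the square stain-remover bottle that stands in the bottle rack on the counter: press its safety cap right down, keep it pressed while you turn it anticlockwise until the arrow on the cap faces the raised mark on the bottle's shoulder, then lift the cap straight off. Finish still holding the cap in the gripper, level and clear above the open mouth (its underside a good 3 cm above the mouth, no more than about 15 cm); leave the bottle standing in its rack and do not disturb the jar, bell, spray bottle or stapler.

Things in the scene. Friction and masses are not known exactly. Their poses are not given: they have to be found in the camera images.
- cap: Grey ribbed push-and-turn safety cap on the square bottle: cylinder 52 mm across, 25.5 mm tall, 30 g. Origin: centre of its underside, z up; +x is where the flat dark arrow on its top points. Closed: underside 122.5 mm above the bottle's underside and 4.5 mm above its shoulder; arrow 0.95 to 1.38 rad clockwise (from above) of the mark. Turning it pressed takes under 0.4 N m.
- cap_top (a point): Centre of the cap's top face, where the arrow is. A sprung liner inside the cap resists pressing: 6 N to start moving, 1.5 N more per mm; it bottoms at 4.5 mm (13 N). Pressed 3.5 to 4.5 mm, the cap turns past a safety tooth that otherwise stops it 0.89 rad short of the mark (anticlockwise from above). Grip it with 30 N or more to press and turn it.
- bottle: Square white wide-mouth plastic bottle, about 0.5 kg, loose but held from turning by its square rack pocket (about 1.5 mm play each side): body 76 x 76 mm and 108 mm tall, round shoulder 55 mm across up to 118 mm, neck with its mouth (rim) at 138 mm. Origin: centre of its underside, z up, the neck's axis; +x points to the mark.
- mark (a point): Small dark raised triangle on the bottle's shoulder, on the bottle's +x axis, 32 mm from the neck's axis and 110 mm above the bottle's underside. With the arrow within 0.12 rad of it the cap's two inner lugs are in the gaps of the neck's flange: the spring raises it slightly and it lifts straight off, clear of the neck after 20 mm. A stop ends the turn 0.14 rad past the mark.
- rack: Low steel rack fixed to the counter, 87 x 170 mm and 60 mm high, walls and floor 4 mm, with two square pockets side by side along its y axis, centred 41.5 mm either side of its origin; the bottle stands in one and the jar in the other. Origin: centre of its underside on the counter.
- jar: Short round white jar with a steel screw lid, 74 mm across, 86 mm tall, in the other pocket of the rack; a bystander. Origin: centre of its underside.
- bell: Steel counter bell, 84 mm across, 56 mm tall, a bystander to the left. Origin: centre of its underside.
- spray: White trigger spray bottle with an orange head, 70 mm across, 242 mm tall, a bystander to the right. Origin: centre of its underside.
- stapler: Black desk stapler, 36 x 135 x 44 mm, its length along its y axis, a bystander to the left. Origin: centre of its underside.
Not all that is in view belongs to the job. There is more than one size of the cap; the one meant has the size given above.

How it is judged:
By the outcome, as a careful person would: the job done as asked, in the order asked, and still so for the second after the job is handed in, while the arm keeps its last pose, push and grip.
It also fails if it takes over 38 s, if anything falls off the work surface, if the arm or the gripper's body presses on something with over 40 N, if the wrist force passes 120 N, or if a joint passes its speed limit or range.

### The arm

A 6-joint arm with a two-finger parallel gripper is mounted at the origin on the work surface. World frame = base frame: x ahead of the robot, y to its left, z up, the work surface at z = 0. Lengths are in m, angles in rad, forces in N, time in s.
With the tool pointing down it reaches from about 0.275 to 0.825 m from the base axis. Payload 4.9 kg.
Tool frame: the origin (TCP) lies midway between the tips of the shut fingers; the grasp point (between the pads) lies 19 mm behind it (bot.grip_depth is the distance from the TCP to the grasp point, in m); z points along the fingers, y is the line along which they close (so a half turn about z gives the same grasp; the last joint's range is limited). The gripper opens to 85 mm and grips with 20 to 120 N. Pads are 22 mm wide; open, the fingers measure 114 mm over their backs; the gripper's body (76 mm by 85 mm) begins 54 mm behind the grasp point. The pads swing forward as they close: fully open they stand 13 mm farther back than shut.
Start: joints at [1.097, 0.326, -0.193, 1.052, 0, 1.437], TCP at [0.183, 0.519, 0.231] pointing down, gripper open.
Joint ranges: [-2.65, 2.65], [-0.97, 1.79], [-1.3, 1.35], [-1.93, 2.1], [-1.47, 1.37], [-3.14, 3.14]. Speed limits (rad/s): [2.57, 2.57, 3.14, 3.14, 3.14, 3.14].

### API

Orientations are given as a unit quaternion [w, x, y, z].
In Python, from cell import bot gives the robot as it stands. Calls block until the motion is done:
- bot.move_pose(position, orientation): joint-space move of the TCP to a pose.
- bot.move_linear(position, speed=0.15, rotation=None, until_force=None): straight line of the TCP; rotation=None keeps the orientation; speed is the mean speed in m/s. With until_force (N) it stops when the force on the tool has changed by that much, and returns True; else False.
- bot.goto_joints(angles): joint-space move.
- bot.set_gripper(opening, grasp_force=None): opening from 0.0 (shut) to 1.0 (fully open); grasp_force is the grip in N (None keeps the last); returns when the fingers have stopped.
- bot.wait(seconds).
- bot.solve_ik(position, orientation): joint angles nearest the present ones, or None.
- bot.camera(name): name is "scene" or "top" or "wrist"; returns the picture (480x640x3 uint8, red, green, blue); there is no depth.
- bot.calibration(name): a dict with "mtx" (3x3 intrinsics, pixels), "k1" (the pictures are not rectified: a ray, as slopes to the right and down, at radius r is drawn at 1 + k1 r^2 times it, then the intrinsics apply), "extrinsics" (4x4, takes a point from world to camera coordinates); the wrist camera has in their place "hand_eye" (4x4, takes a point from camera to tool coordinates, whose origin is the TCP and whose axes are the flange's). Camera axes: x right, y down, z forward; pixel columns grow to the right and rows downward; lengths in m; the calibration is good to about 2 mm. A picture is of the moment at which its call begins: read the wrist's pose just before it. calibration takes no time and is no camera call.
A pose or a line that the arm cannot do raises bot.PlanningError and nothing moves.
- bot.close_job(): hands the job in; it is judged then, once.
Trained networks look in the newest picture that a camera, given by its name, has taken for a name from the list of things; names that differ only in an ending like _2 or _b are one class to them, and where a whole thing is asked for, a point or a joint stands for the part that bears it (a point fixed in the world has none). Each returns a list of dicts, best first, with "confidence" (0 to 1); they miss things now and then, are a little off and sometimes report something else, mostly with a low value. They report only what shows in the picture. A call takes as long as a camera call. They do not tell look-alikes from the thing itself.
- bot.search_frame(camera, thing): "bbox" ([left, top, width, height] in pixels, round what is visible of it).
Readings, each from a call of its own:
- bot.read_clock(): time.
- bot.read_joint_positions(): joint angles.
- bot.read_joint_vel(): joint speeds.
- bot.read_joint_efforts(): joint torques, N m.
- bot.read_position(): TCP position.
- bot.read_tool_rot(): TCP orientation.
- bot.read_ft_force(): force on the tool from outside, world axes, zero at the start.
- bot.read_moment(): the same for the moment, N m.
- bot.read_gripper_width(): opening from 0.0 (shut) to 1.0 (fully open).
- bot.read_finger_force(): force on a finger pad.
Only numpy, scipy, OpenCV 4.12 (cv2) and the standard library are available. Lean on these libraries where they do the work, as an engineer would, in place of code of your own. Each camera call takes 0.05 s, during which the arm holds its last target. There are 200 camera calls.

## Working session

There is one attempt and no reset: what is moved stays moved. The work goes in short steps, each a Python script; the robot and the scene stay as the last script left them, time stands still between calls to the robot, and variables do not carry over. Pictures are saved under pics/ and viewed, at most 10 in all, crops included, and the job is handed in when it is done.

```bash
mkdir -p pics; ls
python3 - <<'E'
from cell import bot
import cv2
for c in ("scene","top"):
    im=bot.camera(c); cv2.imwrite(f"pics/{c}0.png",im[:,:,::-1])
    for t in ("cap","bottle","mark","rack","jar","spray"):
        print(c,t,[(r["bbox"],round(r["confidence"],2)) for r in bot.search_frame(c,t)][:4])
    k=bot.calibration(c); print(k)
print(bot.calibration("wrist"),bot.read_clock(),bot.read_tool_rot(),bot.grip_depth)
E
```

```text
pics
scene cap [([260.3, 287.6, 23.5, 25.5], 0.94), ([297.5, 353.3, 30.6, 34.2], 0.64), ([318.3, 330.8, 17.7, 18.5], 0.48)]
scene bottle [([257.2, 293.3, 36.7, 42.0], 0.89), ([260.5, 287.0, 24.4, 26.6], 0.61)]
scene mark [([250.5, 296.8, 42.4, 38.0], 0.69)]
scene rack [([252.3, 272.5, 51.9, 85.3], 0.84)]
scene jar [([264.1, 270.7, 33.0, 31.3], 0.82)]
scene spray [([166.8, 366.8, 65.6, 75.8], 0.87)]
{'mtx': array([[589.98890242,   0.        , 321.22345231],
       [  0.        , 589.98890242, 236.64000607],
       [  0.        ,   0.        ,   1.        ]]), 'k1': -0.09990043252147518, 'extrinsics': array([[ 0.89216712,  0.45157634,  0.01080022, -0.47564572],
       [ 0.36839885, -0.71358398, -0.59588606, -0.13918841],
       [-0.26138118,  0.53560874, -0.80299636,  1.65740403],
       [ 0.        ,  0.        ,  0.        ,  1.        ]])}
top cap [([388.7, 179.5, 22.2, 26.3], 0.87), ([379.6, 224.9, 19.2, 22.5], 0.67), ([365.2, 190.6, 10.0, 15.4], 0.56)]
top bottle [([368.6, 218.3, 37.0, 37.0], 0.67)]
top mark [([367.9, 222.8, 35.5, 31.3], 0.89), ([333.5, 226.7, 41.5, 39.6], 0.57)]

[... 511 characters left out ...]
  1.26342281],
       [ 0.        ,  0.        ,  0.        ,  1.        ]])}
{'mtx': array([[407.35837729,   0.        , 316.48535014],
       [  0.        , 407.35837729, 237.37170562],
       [  0.        ,   0.        ,   1.        ]]), 'k1': -0.020552488024747063, 'hand_eye': array([[ 3.18473873e-04, -9.61697803e-01, -2.74111720e-01,
         6.87742977e-02],
       [ 9.99999948e-01,  2.92184038e-04,  1.36736615e-04,
        -1.38548777e-04],
       [-5.14082334e-05, -2.74111749e-01,  9.61697846e-01,
        -1.41890727e-01],
       [ 0.00000000e+00,  0.00000000e+00,  0.00000000e+00,
         1.00000000e+00]])} 0.7 [-1.72405420e-05  1.69089696e-01  9.85600667e-01 -4.67499610e-07] 0.0187
```

```bash
cat > h.py <<'E'
import numpy as np, cv2
from cell import bot
from scipy.spatial.transform import Rotation as R
def quat(r): q=r.as_quat(); return np.array([q[3],q[0],q[1],q[2]])
def rot(q): return R.from_quat([q[1],q[2],q[3],q[0]])
def cam(c,pose=None):
    k=bot.calibration(c)
    if c!="wrist": E=k["extrinsics"]
    else:
        T=np.eye(4); T[:3,:3]=rot(pose[1]).as_matrix(); T[:3,3]=pose[0]
        E=np.linalg.inv(T@k["hand_eye"])
    return k["mtx"],np.array([k["k1"],0,0,0,0]),E
def ray(C,uv):
    K,d,E=C; x=cv2.undistortPoints(np.array([[uv]],float),K,d)[0,0]
    v=E[:3,:3].T@np.array([x[0],x[1],1]); return -E[:3,:3].T@E[:3,3], v/np.linalg.norm(v)
def onz(C,uv,z): o,v=ray(C,uv); return o+v*(z-o[2])/v[2]
def proj(C,p):
    K,d,E=C; return cv2.projectPoints(np.array([p],float),cv2.Rodrigues(E[:3,:3])[0],E[:3,3],K,d)[0].reshape(-1,2)[0]
def tri(rays):
    A=sum(np.eye(3)-np.outer(v,v) for o,v in rays); b=sum((np.eye(3)-np.outer(v,v))@o for o,v in rays)
    return np.linalg.solve(A,b)
def shot():
    p=(bot.read_position(),bot.read_tool_rot()); im=bot.camera("wrist"); return im,cam("wrist",p),p
def down(yaw): # tool z down, tool x at angle yaw in world
    return quat(R.from_euler('z',yaw)*R.from_euler('x',np.pi))
E
python3 - <<'E'
from h import *
S,T=cam("scene"),cam("top")
print(tri([ray(S,(272,300)),ray(T,(389.2,236))]))
print("b",tri([ray(S,(275.5,314)),ray(T,(387,237))]))
print([onz(T,(387,237),.06), onz(T,(400,193),.03)])
a=cv2.imread("pics/scene0.png")[250:450,150:350]; b=cv2.imread("pics/top0.png")[140:290,310:520]
a=cv2.resize(a,(400,400),interpolation=3); b=cv2.resize(b,(400,286),interpolation=3)
o=np.zeros((400,800,3),np.uint8); o[:,:400]=a; o[:286,400:]=b; cv2.imwrite("pics/c1.png",o)
E
```

```text
[ 0.52616735 -0.22957935  0.13370569]
b [ 0.53068005 -0.23226121  0.07863278]
[array([ 0.53015414, -0.23707663,  0.06      ]), array([ 0.66011423, -0.28010296,  0.03      ])]
```

View pics/c1.png

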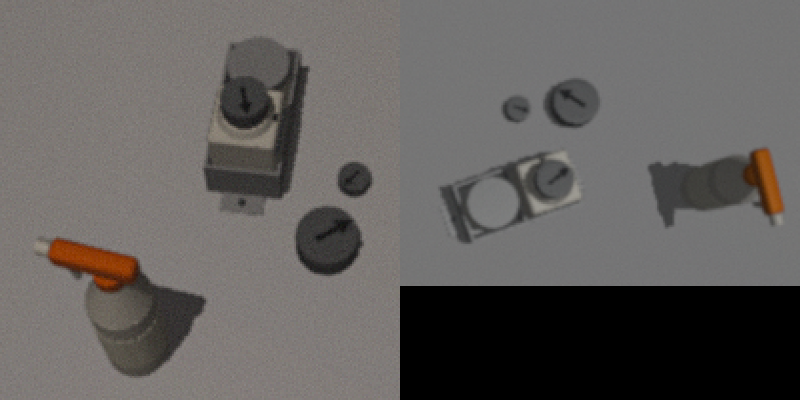

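Run:
```python
from h import *
S,T=cam("scene"),cam("top")
c=np.array([.526,-.230])
f=lambda p:np.degrees(np.arctan2(*(p[:2])[::-1]))
m=onz(S,(288,309),.114); print("mark",m,f(m[:2]-c))
for n,C,a,b in(("S",S,(150+242/2,250+90/2),(150+247/2,250+110/2)),("T",T,(310+549*0-400*.525+549*.525,140+185*.525),(310+(569-400)*.525,140+167*.525))):
    if n=="T": a=(310+149*.525,140+185*.525)
    print(n,f(onz(C,b,.152)-onz(C,a,.152)))
for d in range(-180,181,30):
    q=bot.solve_ik([.526,-.23,.25],down(np.radians(d))); print(d,None if q is None else np.round(q,2))
```

```text
mark [ 0.56270301 -0.22343898  0.114     ] 10.135128192485213
S -48.31805650994266
T -47.65381798047262
-180 [-0.54  0.36 -0.1   1.12  0.   -0.54]
-150 [-0.54  0.36 -0.1   1.12  0.   -1.06]
-120 [-0.54  0.36 -0.1   1.12  0.   -1.59]
-90 [-0.54  0.36 -0.1   1.12  0.   -2.11]
-60 [-0.54  0.36 -0.1   1.12  0.   -2.64]
-30 [-0.54  0.36 -0.1   1.12  0.    3.12]
0 [-0.54  0.36 -0.1   1.12  0.    2.6 ]
30 [-0.54  0.36 -0.1   1.12  0.    2.08]
60 [-0.54  0.36 -0.1   1.12  0.    1.55]
90 [-0.54  0.36 -0.1   1.12  0.    1.03]
120 [-0.54  0.36 -0.1   1.12  0.    0.51]
150 [-0.54  0.36 -0.1   1.12  0.   -0.02]
180 [-0.54  0.36 -0.1   1.12  0.   -0.54]
```

Run:
```python
from h import *
import pickle
ims=[];V=[]
for y,dx in ((15,(.05,.012)),(80,(.02,.04))):
    bot.move_pose([.526+dx[0],-.23+dx[1],.26],down(np.radians(y)))
    im,C,p=shot(); ims.append(im);V.append((im,C,p))
    for t in("cap_top","cap","mark"): print([(r["bbox"],round(r["confidence"],2)) for r in bot.search_frame("wrist",t)][:3])
    print(p, proj(C,(.526,-.23,.152)))
pickle.dump(V,open("v.pkl","wb")); print(bot.read_clock())
o=[]
for im,C,p in V:
    u=proj(C,(.526,-.23,.14)).astype(int); x=max(0,min(440,u[0]-100)); y=max(0,min(280,u[1]-100)); print("org",x,y)
    o.append(cv2.resize(im[y:y+200,x:x+200,::-1],(400,400),interpolation=2))
cv2.imwrite("pics/w1.png",np.hstack(o))
```

```text
[([281.5, 254.4, 77.2, 85.2], 0.71), ([301.7, 94.1, 41.5, 39.2], 0.67), ([373.1, 91.4, 83.3, 80.1], 0.61)]
[([281.9, 257.1, 78.7, 82.4], 0.97), ([371.3, 89.5, 84.3, 86.9], 0.82), ([301.3, 96.2, 42.7, 38.5], 0.59)]
[([268.0, 217.8, 103.7, 109.5], 0.94)]
(array([ 0.576252  , -0.21708483,  0.26004908]), array([-1.02253751e-04,  9.91348764e-01,  1.31254012e-01,  4.74407179e-05])) [314.77450516 309.90462396]
[([264.3, 250.6, 78.5, 83.6], 0.89), ([405.6, 168.7, 41.6, 39.6], 0.87), ([403.9, 235.3, 79.2, 76.1], 0.72)]
[([263.1, 251.1, 81.7, 82.1], 0.71), ([402.0, 168.3, 47.3, 36.5], 0.71), ([403.4, 233.1, 81.5, 74.8], 0.58)]
[([240.3, 199.7, 129.7, 135.3], 0.97)]
(array([ 0.54613262, -0.19004376,  0.26007283]), array([1.17773336e-04, 7.66330475e-01, 6.42446564e-01, 3.71403114e-05])) [296.0257405  296.40274982]
5.075
org 214 202
org 196 189
```

View pics/w1.png

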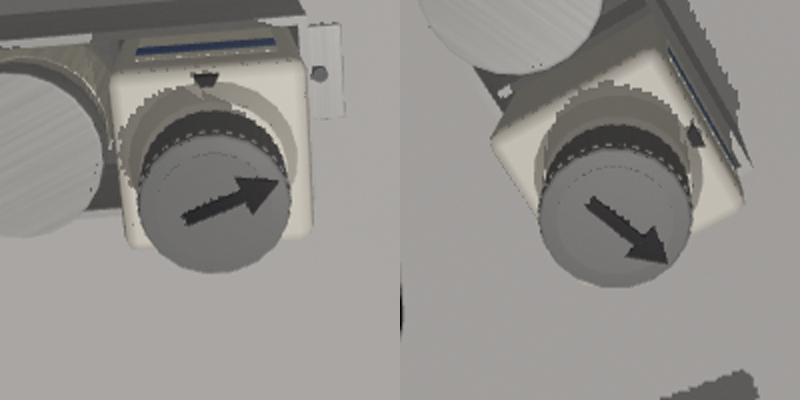

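Run:
```python
from h import *
import pickle
V=pickle.load(open("v.pkl","rb"));C1,C2=V[0][1],V[1][1]
a=lambda u:(214+u[0]/2,202+u[1]/2)
b=lambda u:(196+(u[0]-400)/2,189+u[1]/2)
P=lambda u,v:(tri([ray(C1,a(u)),ray(C2,b(v))]))
c=P((215,202),(615.5,217));t=P((184,219),(588,202));k=P((280,181),(668,263));m=P((206,79),(696,134))
print("top",c,"tail",t,"tip",k,"mark",m)
f=lambda p:np.degrees(np.arctan2(p[1],p[0]))
for C,g,q in((C1,a,((215,202),(184,219),(280,181),(206,79))),(C2,b,((615.5,217),(588,202),(668,263),(696,134)))):
    w=[onz(C,g(q[i]),.152) for i in range(3)]; mm=onz(C,g(q[3]),.114); print(w[0],f(w[2]-w[1]),mm,f(mm-w[0]))
    print("proj circle", [proj(C,np.r_[c[:2],.152]+.026*np.array([np.cos(x),np.sin(x),0])).round(1).tolist() for x in np.arange(0,6.2,np.pi/2)])
# bottle edges: yaw from rack/bottle edge in view1
e=[onz(C1,a(u),.112) for u in((112,62),(307,66))]; print("edge",f(e[1]-e[0]),e)
```

```text
top [ 0.53041355 -0.23347153  0.14811989] tail [ 0.52300846 -0.22476868  0.15165684] tip [ 0.54518935 -0.25167715  0.15196376] mark [ 0.56193835 -0.22153276  0.11268947]
[ 0.53206485 -0.23302984  0.152     ] -51.482314323942454 [ 0.56186214 -0.22189949  0.114     ] 20.482454767981277
proj circle [[332.0, 270.2], [283.8, 296.0], [311.5, 338.7], [358.6, 314.5]]
[ 0.53091974 -0.23167585  0.152     ] -49.94572856167429 [ 0.56232744 -0.22057476  0.114     ] 19.46601369442764
proj circle [[342.0, 293.8], [296.2, 263.9], [265.4, 306.2], [310.4, 334.4]]
edge -76.11354291469654 [array([ 0.55856651, -0.18686119,  0.112     ]), array([ 0.57585264, -0.25678208,  0.112     ])]
```

Run:
```python
from h import *
import pickle
V=pickle.load(open("v.pkl","rb")); c=np.array([.5312,-.2325]); n=400; rows=[]
for z in(.113,.152):
    L=[]
    for im,C,p in V:
        g=np.arange(n)/n*.1-.05; X,Y=np.meshgrid(g,-g)   # world x right, y up
        if z>.12: X,Y=X*.65,Y*.65
        P=np.stack([X+c[0],Y+c[1],np.full_like(X,z)],-1).reshape(-1,3)
        K,d,E=C; uv=cv2.projectPoints(P,cv2.Rodrigues(E[:3,:3])[0],E[:3,3],K,d)[0].reshape(n,n,2).astype(np.float32)
        o=cv2.remap(np.ascontiguousarray(im[:,:,::-1]),uv,None,1)
        if z<.12:
            bx=np.array([[38,38],[-38,38],[-38,-38],[38,-38]])*4; th=np.radians(17); M=np.array([[np.cos(th),-np.sin(th)],[np.sin(th),np.cos(th)]])
            w=(bx@M.T)*[1,-1]+200; cv2.polylines(o,[w.astype(int).reshape(-1,1,2)],True,(0,0,255),1)
            w=(np.array([[0,0],[32,0]])*4@M.T)*[1,-1]+200; cv2.line(o,tuple(map(int,w[0])),tuple(map(int,w[1])),(0,0,255),1)
        else:
            cv2.circle(o,(200,200),160,(0,0,255),1); cv2.circle(o,(200,200),2,(0,0,255),-1)
        L.append(o)
    rows.append(np.hstack(L))
cv2.imwrite("pics/r1.png",rows[0]);cv2.imwrite("pics/r2.png",rows[1])
```

```text
(no output)
```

View pics/r1.png

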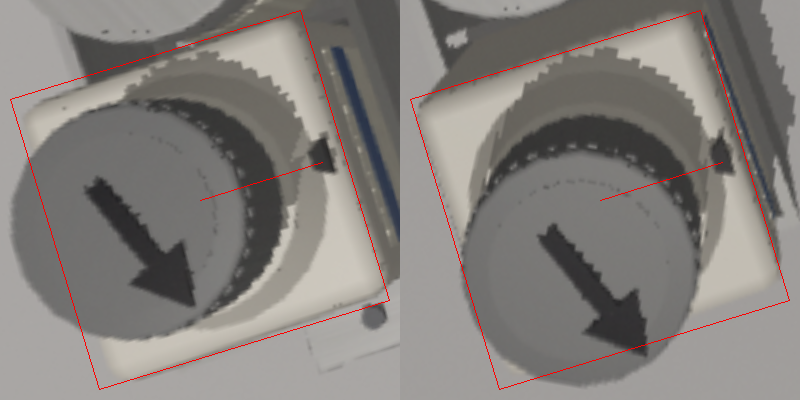

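View pics/r2.png

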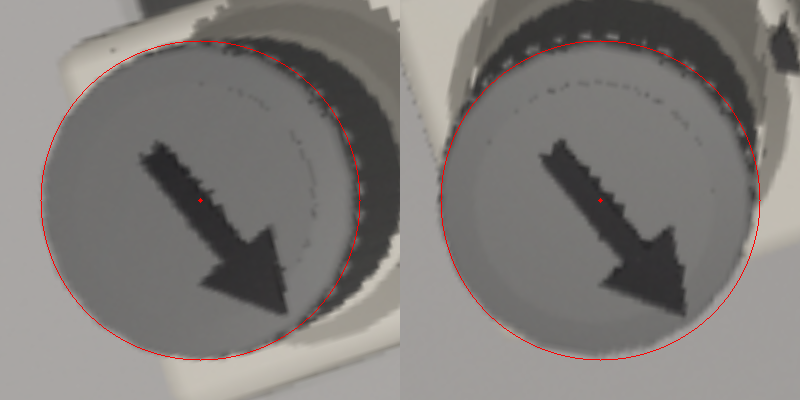

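Run:
```python
from h import *
c=[.5312,-.2325]; q=down(np.radians(60))
bot.set_gripper(1.0,80)
bot.move_pose(c+[.20],q); bot.move_linear(c+[.127],speed=.1)
f0=bot.read_ft_force(); print("f0",np.round(f0,1))
bot.set_gripper(0.0,80)
print("w",bot.read_gripper_width(),bot.read_finger_force(),np.round(bot.read_ft_force(),1),bot.read_position())
p=np.array(bot.read_position())
for i in range(6):
    s=bot.move_linear([c[0],c[1],.127-.0012*(i+1)],speed=.02); f=np.array(bot.read_ft_force())
    print(i,np.round(f,1),np.round(bot.read_position(),4))
    if f[2]-f0[2]>16: break
print(bot.read_clock(),bot.read_moment())
```

```text
f0 [-0.3 -0.3  0.1]
w 0.5891988195841347 82.08288366906345 [-2.1  0.8  5.1] [ 0.53124971 -0.23257828  0.12765385]
0 [-2.7  0.8  6.5] [ 0.5313 -0.2326  0.1266]
1 [-2.4  2.   8.7] [ 0.5314 -0.2327  0.1257]
2 [-3.7  1.7 10.5] [ 0.5314 -0.2327  0.1247]
3 [-4.1  1.6 11.4] [ 0.5314 -0.2327  0.1237]
4 [-5.6  3.1 15.6] [ 0.5316 -0.2328  0.1233]
5 [-6.6  4.3 24. ] [ 0.5317 -0.2328  0.1233]
8.4917 [ 0.79399825  1.57627576 -0.02996993]
```

Run:
```python
from h import *
c=[.5312,-.2325]; z=.127-.0072
yaw=lambda: np.degrees(np.arctan2(*rot(bot.read_tool_rot()).as_matrix()[:2,0][::-1]))
print(yaw(),bot.read_moment()[2])
for d in list(range(8,65,8))+[67,69.5]:
    bot.move_linear(c+[z],speed=.02,rotation=down(np.radians(60+d)))
    print(d,round(yaw()-60,1),np.round(bot.read_ft_force(),1),np.round(bot.read_moment()[2],2),round(bot.read_position()[2],4),round(bot.read_clock(),2))
print(bot.read_gripper_width(),np.abs(bot.read_joint_vel()).max())
```

```text
60.001318628529326 -0.029969932356690005
8 8.0 [-6.8  3.3 21.7] 0.13 0.1232 8.78
16 16.0 [-5.7  3.3 21.8] 0.14 0.1232 9.07
24 24.0 [-5.7  4.9 22.5] 0.09 0.1232 9.37
32 32.0 [-6.   3.1 22. ] 0.17 0.1232 9.66
40 40.0 [-5.9  3.5 21.1] 0.15 0.1232 9.95
48 48.0 [-5.6  3.7 21.6] 0.23 0.1232 10.24
56 56.0 [-6.8  2.5 21.7] 0.21 0.1232 10.53
64 64.0 [-6.9  2.2 22.5] 0.22 0.1232 10.82
67 67.0 [-8.8  2.1 22.3] 0.23 0.1232 11.07
69.5 69.5 [-7.3  1.6 22.5] 0.21 0.1232 11.32
0.5886654556533969 0.002029869903239056
```

Run:
```python
from h import *
c=[.5312,-.2325]
q=down(np.radians(131.5))
bot.move_linear(c+[.1198],speed=.02,rotation=q)
im,C,p=shot(); cv2.imwrite("pics/w2.png",cv2.resize(im[:,:,::-1],(640,480)))
print(np.round(bot.read_ft_force(),1),bot.read_moment()[2])
for z in (.1215,.123,.1245,.126,.127,.1275,.128,.129,.130):
    bot.move_linear(c+[z],speed=.015)
    f=np.array(bot.read_ft_force()); print(z,np.round(f,1),round(bot.read_position()[2],4))
    if f[2]<-6: break
print(bot.read_clock())
```

```text
[-7.3  2.4 23.1] 0.16234258279572616
0.1215 [-4.7  0.8 15.3] 0.1237
0.123 [-4.1  0.8 11.6] 0.1248
0.1245 [-3.8  0.1  9.9] 0.1259
0.126 [-2.4  0.2  7.5] 0.1271
0.127 [-2.5 -0.8  7.4] 0.1279
0.1275 [-1.4 -1.1  5.9] 0.1282
0.128 [-0.5 -1.4  5.7] 0.1284
0.129 [-0.  -2.5  3.9] 0.1292
0.13 [-0.6 -2.1  3.9] 0.1299
13.8917
```

View pics/w2.png

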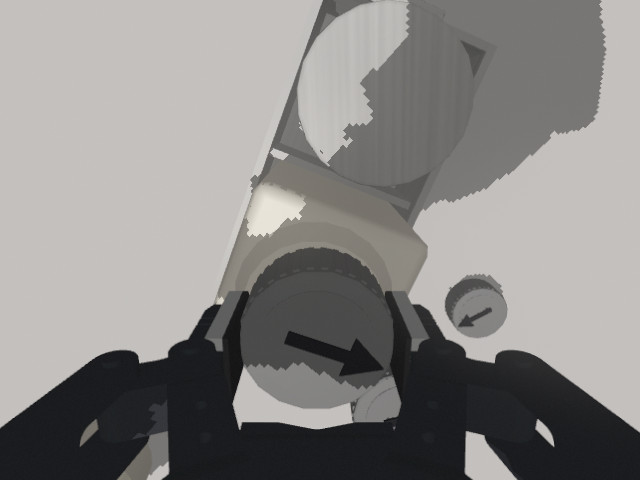

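Run:
```python
from h import *
c=[.5312,-.2325]
for z in (.131,.132,.134,.136,.139,.143,.150):
    bot.move_linear(c+[z],speed=.02)
    f=np.array(bot.read_ft_force()); print(z,np.round(f,1),round(bot.read_position()[2],4))
    if f[2]<-4: break
else: bot.move_linear(c+[.205],speed=.05)
print(bot.read_clock(),bot.read_ft_force(),bot.read_gripper_width())
cv2.imwrite("pics/w3.png",np.hstack([cv2.resize(bot.camera("wrist")[:,:,::-1],(400,300)),cv2.resize(bot.camera("scene")[200:400,150:416,::-1],(400,300),interpolation=2)]))
```

```text
0.131 [-0.7 -1.8  0.8] 0.1307
0.132 [-0.  -1.5 -0.6] 0.1317
0.134 [ 0.3 -1.3  0.4] 0.134
0.136 [-0.7 -1.2 -0.3] 0.1362
0.139 [-0.   0.5  0.2] 0.1392
0.143 [-0.   0.1 -0.7] 0.1432
0.15 [ 1.1 -1.3 -1.4] 0.1502
17.2917 [-0.11517057  0.60692107 -0.17737392] 0.5858203589718457
```

View pics/w3.png

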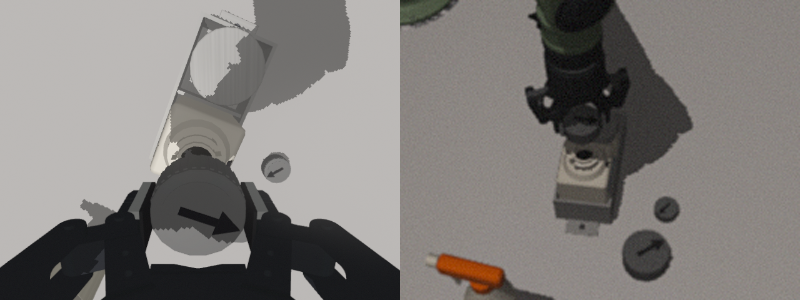

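```bash
python3 -c "
from cell import bot
bot.wait(.3);print(bot.close_job())"
```

```text
the job is handed in; nothing more can be done
None
```

The job is handed in at about 17.7 s of the 38 s. The cap was pressed, turned and lifted off, and the gripper still holds it about 6 cm above the open mouth, with the bottle standing in its rack. I did not re-check the bystanders one by one at the end.

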